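# Sort the sound donations into the bread tray

## Robot

A 6-joint arm with a two-finger parallel gripper is mounted at the origin on the work surface. World frame = base frame: x ahead of the robot, y to its left, z up, the work surface at z = 0. Lengths are in m, angles in rad, forces in N, time in s.
With the tool pointing down it reaches from about 0.425 to 1.125 m from the base axis. Payload 14.9 kg.
Tool frame: the origin (TCP) lies midway between the tips of the shut fingers; the grasp point (between the pads) lies 19 mm behind it; z points along the fingers, y is the line along which they close (so a half turn about z gives the same grasp; the last joint's range is limited). The gripper opens to 91 mm and grips with 3 to 60 N. Pads are 32 mm wide; open, the fingers measure 118 mm over their backs; the gripper's body (76 mm by 178 mm) begins 60 mm behind the grasp point.
Start: joints at [1.087, 0.379, 1.734, -0, 1.028, -0.033], TCP at [0.305, 0.63, 0.214] pointing down, gripper open.
Joint ranges: [-2.77, 2.77], [-0.74, 2.19], [0, 2.66], [-1.06, 4.2], [0.31, 2.87], [-3.08, 3.08]. Speed limits (rad/s): [1.89, 1.89, 2.39, 3.14, 3.14, 3.14].

## Interface

Orientations are given as a rotation vector (axis times angle).
In Python, from cell import arm gives the robot as it stands. The module is installed in compiled form; this text tells all that it offers.
- The arm moves only by the tool step_arm, never from a script. Its argument "moves" is a list of rows, each an object with "jaw": the finger opening in m, from 0 to 0.0912; "travel": the shift along the tool's x, y, z in m, a list of three; "turn": the turn about the tool's z in degrees. A call has exactly 5 rows; each row shifts and turns the commanded pose from where the row before left it, along the tool's axes as they then stand; what a row does not reach is not made up. A row lasts 1/12 s, in which the tool goes at most 41.7 mm and 7.16 degrees, less where a joint would pass 70% of its speed; a pose out of reach is approached as far as the arm can. A call is refused whole if a number of a shift passes 0.0417 or a number of a turn 7.16, either way. A call with a gripper value outside its range is refused whole. The fingers move at their own pace and stop on an object; "force" is the grip in N (left out, the last holds). Time passes only in rows, so rows that do not move let the fingers close, or fill a call up. It gives the time, the measured TCP pose, the force, the opening and the grip force at its end, in the units of the state.
- arm.observe(): the state, without advancing time (a new reading comes with each control period).
- arm.grab_frame(name): name is "side" or "top" or "wrist"; returns a dict with "img" (400x640x3 uint8, blue, green, red), "fx", "fy", "cx", "cy" (pixels), "R" (3x3) and "t" (3): a world point X has camera coordinates R X + t; the wrist camera has in their place "T_tool_cam" (4x4, takes a point from camera to tool coordinates, whose origin is the TCP and whose axes are the flange's). Camera axes: x right, y down, z forward; pixel columns grow to the right and rows downward; lengths in m; the calibration is good to about 2 mm. The wrist camera is an equidistant fisheye: a pixel r from the principal point sees the ray r / f radians off the axis. A picture is of the moment at which its call begins: read the wrist's pose just before it. There is no depth.
- arm.hand_in(): hands the job in; it is judged then, once.
The state is a dict: "time_s": time; "joint_pos": joint angles; "qd": joint speeds; "tau": joint torques, N m; "ee_pos": TCP position; "ee_rot": TCP orientation; "ft_force": force on the tool from outside, world axes, zero at the start; "ft_torque": the same for the moment, N m; "opening": finger opening in m; "finger_force": force on a finger pad.
Only numpy, scipy, OpenCV 4.12 (cv2) and the standard library are available. Lean on these libraries where they do the work, as an engineer would, in place of code of your own. Each camera call takes 0.05 s, during which the arm holds its last target. There are 200 camera calls.

## Task

Put the sound groceries from the sorting mat into the blue bread tray, each standing upright on the floor of the cardboard case that already holds its own kind: the two sealed tins in the tin case, the jar with a lid in the jar case, the carton in the carton case. Set them down gently, do not drop them. Leave the opened, empty tin and the empty jar without a lid standing where they are.

Things in the scene. Friction and masses are not known exactly. Their poses are not given: they have to be found in the camera images.
- tin_a: Sealed straight round steel food tin with a paper label, 65 mm in diameter and 100 mm high. Origin: centre of its underside, z up along its axis. Its top end is closed, with a ring pull lying flat in the rim. About 0.36 kg.
- tin_b: A second sealed tin, the same in every way as tin_a (65 mm in diameter, 100 mm high, origin at the centre of its underside). Both go in the tin case.
- jar: Glass jar full of red sauce, closed with a brass-coloured screw lid: 64 mm in diameter, 105 mm high, straight sides from the bottom to 72 mm up (grip it there), then a narrower neck and the lid, 61 mm across, from 89 to 105 mm. Origin: centre of its underside, z up. About 0.40 kg.
- carton: Closed cardboard grocery carton with a pale band round it, 85 mm long (its x) by 55 mm wide (its y) by 90 mm high, standing. Origin: centre of its underside. About 0.22 kg. Grip it across the 55 mm width.
- tin_empty: Look-alike to leave alone: straight round steel food tin with a paper label, 65 mm in diameter and 100 mm high. Origin: centre of its underside, z up along its axis. It is opened and empty, the top gone, so that one looks down into it. 0.06 kg, easily pushed.
- jar_empty: Look-alike to leave alone: clear empty glass jar without a lid, paper label, 64 mm in diameter and 99 mm high, open at the top. Origin: centre of its underside. 0.19 kg.
- tray: Fixed blue bread tray, 300 (its x) by 400 mm (its y), floor 8 mm thick, walls 62 mm high, corners 82 mm. Origin: centre of its underside; +x away from the robot. Holds three cases side by side, 118 mm apart, in any order. It stands to the left of a black mat 3 mm thick with the six groceries, 90 mm or more between centres, and low things (up to 24 mm) between them.
- case_tins: Fixed cardboard case on the tray floor, 246 mm (its x) by 106 mm (its y) outside, walls 3 mm thick, 40 mm high, floor 4 mm thick. Origin: centre of its underside; +x along its length, away from the robot. The tin case: one sealed tin (100 mm high) stands in it at x = +85 mm (fixed in the case); free from x = +50 mm to the near wall at x = -120 mm, for two more tins, one behind the other.
- case_jars: Fixed cardboard case on the tray floor, 246 mm (its x) by 106 mm (its y) outside, walls 3 mm thick, 40 mm high, floor 4 mm thick. Origin: centre of its underside; +x along its length, away from the robot. The jar case: two lidded jars (105 mm high) stand in it at x = +86 and +19 mm (fixed in the case); free from x = -15 mm to the near wall at x = -120 mm, for one jar.
- case_cartons: Fixed cardboard case on the tray floor, 246 mm (its x) by 106 mm (its y) outside, walls 3 mm thick, 40 mm high, floor 4 mm thick. Origin: centre of its underside; +x along its length, away from the robot. The carton case: one carton (90 mm high) stands in it lengthwise, centred at x = +75 mm (fixed in the case); free from x = +30 mm to the near wall at x = -120 mm, for one more, lengthwise.
Not all that is in view belongs to the job. Leave any turquoise look-alike of the carton alone.

How it is judged:
By the outcome, as a careful person would: the job done as asked, in the order asked, and still so for the second after the job is handed in, with the robot touching nothing.
It also fails if it takes over 136 s, if anything falls off the work surface, if the arm or the gripper's body presses on something with over 40 N, if the wrist force passes 120 N, or if a joint passes its speed limit or range.

## Working session

There is one attempt and no reset: what is moved stays moved. The work goes in short steps, Python scripts to look and compute and a tool call to move; the robot and the scene stay as the last step left them, time stands still between calls to the robot, and variables do not carry over. Pictures are saved under pics/ and viewed, at most 14 in all, crops included, and the job is handed in when it is done.

Besides the shell and the picture viewer there is one more tool, called after "Request:" in YAML: its name, and indented under it one key for each argument. step_arm: Moves the arm, as the interface text tells. Its arguments: {"type":"object","properties":{"moves":{"type":"array"},"force":{"type":"number"}},"required":["moves"]}

```bash
mkdir -p pics; python3 - <<'E'
from cell import arm
import cv2,pickle
s=arm.observe();print(s)
fr={}
for n in("top","side","wrist"):
    f=arm.grab_frame(n);fr[n]=f;cv2.imwrite(f"pics/{n}0.png",f["img"])
    print(n,{k:v for k,v in f.items() if k!="img"})
pickle.dump((s,fr),open("f0.pkl","wb"))
E
```

```text
{'time_s': 0.0, 'joint_pos': array([ 1.08675703e+00,  3.79438361e-01,  1.73477600e+00, -2.97555474e-06,
        1.02849889e+00, -3.33142927e-02]), 'qd': array([-8.97278714e-04, -1.17975056e-03, -5.49943515e-04, -8.74473966e-05,
       -5.92324082e-04,  1.73258468e-04]), 'tau': array([ 2.66395131e-03, -7.63726330e+01, -4.34372807e+01,  6.51559141e-02,
        4.23372549e-02, -1.02797542e-04]), 'ee_pos': array([0.30476225, 0.62973254, 0.21326978]), 'ee_rot': array([-7.01953422e-01, -3.06187481e+00,  1.70253680e-03]), 'ft_force': array([0.07016051, 0.03057905, 0.43876788]), 'ft_torque': array([ 0.02650488, -0.07302767, -0.00011044]), 'finger_force': 0.0, 'opening': 0.09136715748218853}
top {'fx': 367.2046853540443, 'fy': 367.2046853540443, 'cx': 321.2407965550271, 'cy': 198.91911620977658, 'R': array([[-0.01425178, -0.99978353,  0.01515826],
       [-0.98229446,  0.01116711, -0.18701042],
       [ 0.18680066, -0.0175551 , -0.98224097]]), 't': array([0.00142831, 0.41240115, 0.90271178])}
side {'fx': 426.41954660466376, 'fy': 426.41954660466376, 'cx': 315.8259617600631, 'cy': 195.10563490317585, 'R': array([[ 0.76610153, -0.64269665,  0.0054284 ],
       [-0.47049728, -0.56655188, -0.67649928],
       [ 0.43785929,  0.51571308, -0.73642329]]), 't': array([-0.33551061,  0.22224402,  0.94531605])}
wrist {'fx': 309.70691628693146, 'fy': 309.70691628693146, 'cx': 318.23777998226313, 'cy': 198.5438795845511, 'T_tool_cam': array([[ 1.66072407e-04, -9.58908514e-01, -2.83715409e-01,
         8.15298541e-02],
       [ 9.99999946e-01,  2.39932444e-04, -2.25581211e-04,
        -6.91840956e-04],
       [ 2.84384275e-04, -2.83715356e-01,  9.58908502e-01,
        -1.70489221e-01],
       [ 0.00000000e+00,  0.00000000e+00,  0.00000000e+00,
         1.00000000e+00]])}
```

View pics/top0.png

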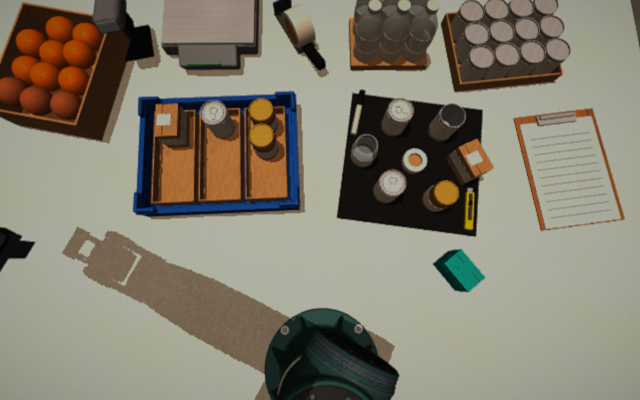

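View pics/side0.png

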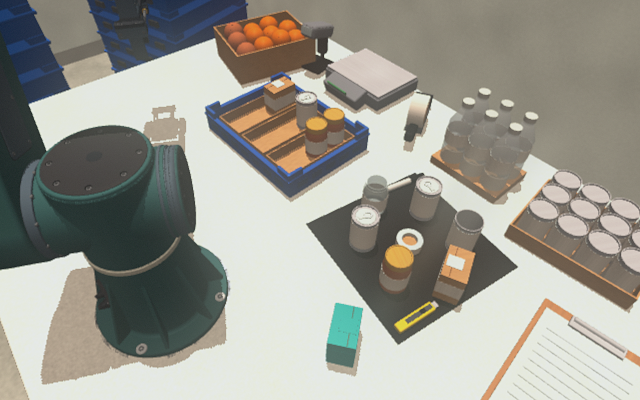

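Top view: candidates are tins (400,110), (391,185), (449,120, dark inside: opened); jars (442,195, brass lid) and (365,150, clear, open); cartons (475,160, brown) and (460,270, turquoise decoy off the mat). Tape roll is at (415,160). Cases from left to right are carton, tin, jar. The sound ones are the two bright-topped tins, the brass-lidded jar and the brown carton. I'll check this in a close crop.

```bash
python3 - <<'E'
import cv2
a=cv2.imread("pics/top0.png")[90:240,335:500]
cv2.imwrite("pics/c1.png",cv2.resize(a,None,fx=4,fy=4,interpolation=cv2.INTER_CUBIC)[:600,:800])
b=cv2.imread("pics/top0.png")[85:225,125:310]
cv2.imwrite("pics/c2.png",cv2.resize(b,None,fx=4,fy=4,interpolation=cv2.INTER_CUBIC))
E
```

```text
(no output)
```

View pics/c1.png

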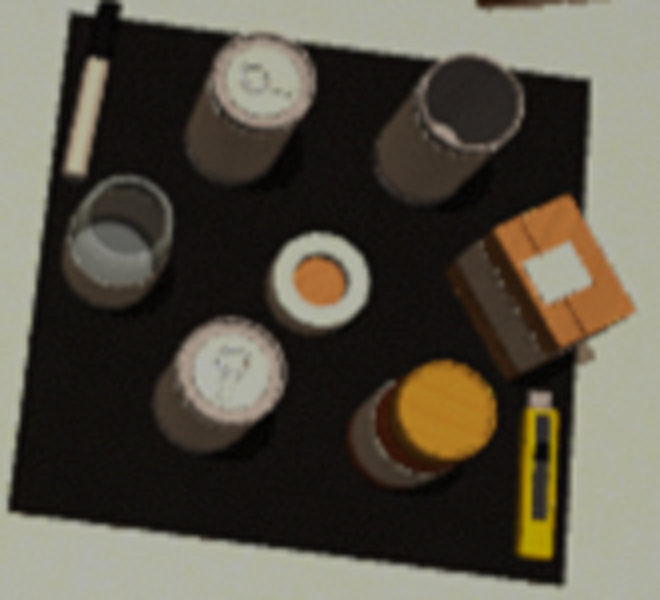

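View pics/c2.png

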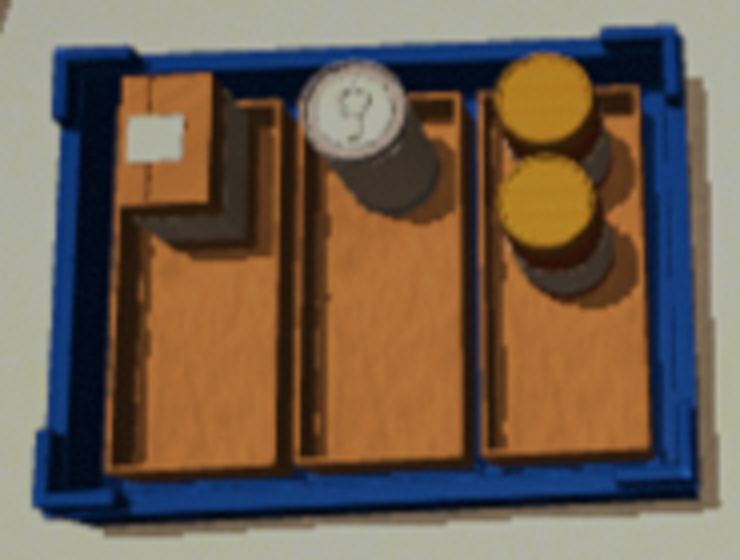

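Crop 1 shows the sealed tins with ring pulls at crop (265,80) and (232,370), the opened tin dark inside at (471,103), the brass-lidded jar at (447,411), the open jar at (120,224), and the brown carton top with corners about (572,196), (634,308), (552,352), (490,238). This confirms the choice. Crop 2 shows the tray, with its cases in the order carton, tin, jar. Next I'll measure from two views.

```bash
cat > h.py <<'E'
import numpy as np,cv2,pickle
from scipy.spatial.transform import Rotation as Ro
def ray(f,p,z):
    d=f["R"].T@np.array([(p[0]-f["cx"])/f["fx"],(p[1]-f["cy"])/f["fy"],1]); c=-f["R"].T@f["t"]
    return c+d*(z-c[2])/d[2]
def proj(f,X):
    q=f["R"]@X+f["t"]; return np.array([f["cx"]+f["fx"]*q[0]/q[2],f["cy"]+f["fy"]*q[1]/q[2]])
E
python3 - <<'E'
from h import *
np.set_printoptions(precision=4,suppress=True)
s,fr=pickle.load(open("f0.pkl","rb"));T=fr["top"];S=fr["side"]
u=lambda c,o:np.array([(c[0]+.5)/4-.5+o[0],(c[1]+.5)/4-.5+o[1]])
for n,c,z in[("tinFar",(265,80),.103),("tinNear",(232,370),.103),("jar",(447,411),.108),("tinE",(471,103),.103),("jarE",(120,224),.102)]:
    X=ray(T,u(c,(335,90)),z);print(n,X,"side px",proj(S,X))
for n,c in[("cA",(572,196)),("cB",(634,308)),("cC",(552,352)),("cD",(490,238))]:
    X=ray(T,u(c,(335,90)),.093);print(n,X,"side",proj(S,X))
for n,c,z in[("fixtin",(353,108),.112),("jar1",(545,97),.117),("jar2",(547,201),.117),("tinsNL",(296,465),.048),("tinsNR",(469,462),.048),("jarsNL",(484,458),.048),("jarsNR",(651,455),.048),("cartNL",(108,471),.048),("cartNR",(282,470),.048),("carton TL",(122,76),.102),("TR",(212,73),.102),("BR",(212,205),.102),("BL",(122,207),.102)]:
    X=ray(T,u(c,(125,85)),z);print(n,X,proj(S,X))
# side-view brass blobs
h=cv2.cvtColor(S["img"],cv2.COLOR_BGR2HSV)
for nm,f in(("side",S),("top",T)):
    h=cv2.cvtColor(f["img"],cv2.COLOR_BGR2HSV)
    m=cv2.inRange(h,(15,170,90),(27,255,255));k,l,st,ce=cv2.connectedComponentsWithStats(m)
    print(nm,[(st[i].tolist(),ce[i].round(1).tolist()) for i in range(1,k) if st[i,4]>150])
R=Ro.from_rotvec(s["ee_rot"]).as_matrix();print(R)
E
```

```text
tinFar [ 0.6262 -0.206   0.103 ] side px [429.7323 184.6827]
tinNear [ 0.4395 -0.1757  0.103 ] side px [366.171  214.9988]
jar [ 0.4118 -0.3024  0.108 ] side px [399.5951 255.8212]
tinE [ 0.6098 -0.3348  0.103 ] side px [469.5247 219.5842]
jarE [ 0.5327 -0.1114  0.102 ] side px [374.8498 181.1389]
cA [ 0.5516 -0.3975  0.093 ] side [475.9952 253.4637]
cB [ 0.4786 -0.4292  0.093 ] side [467.4111 282.5325]
cC [ 0.4511 -0.3756  0.093 ] side [437.8543 272.5265]
cD [ 0.5246 -0.3435  0.093 ] side [447.7888 244.2415]
fixtin [0.6203 0.2611 0.112 ] [306.5709  96.5591]
jar1 [0.6243 0.1426 0.117 ] [334.1314 113.2758]
jar2 [0.5571 0.1403 0.117 ] [316.454  123.0983]
tinsNL [0.4091 0.3058 0.048 ] [241.1521 134.9176]
tinsNR [0.4098 0.1971 0.048 ] [262.862  154.0388]
jarsNL [0.4123 0.1877 0.048 ] [265.541  155.4028]
jarsNR [0.413  0.0822 0.048 ] [288.8692 175.8707]
cartNL [0.4067 0.4233 0.048 ] [219.2802 116.3127]
cartNR [0.406  0.3144 0.048 ] [238.6332 133.8975]
carton TL [0.6471 0.4083 0.102 ] [284.0572  75.5178]
TR [0.6487 0.3527 0.102 ] [295.2056  82.8359]
BR [0.5619 0.3476 0.102 ] [273.7391  93.706 ]
BL [0.5611 0.4023 0.102 ] [263.0847  85.9712]
side []
top [([248, 99, 25, 22, 429], [260.4, 109.3]), ([249, 123, 25, 24, 470], [260.7, 134.7]), ([434, 180, 25, 25, 481], [446.1, 192.2]), ([464, 192, 11, 38, 228], [468.8, 211.9])]
[[-0.9001  0.4356 -0.0005]
 [ 0.4356  0.9001 -0.001 ]
 [ 0.     -0.0011 -1.    ]]
```

Request:
step_arm:
  moves:
    - {"jaw":0.09,"travel":[0,0,0],"turn":-5.5}
    - {"jaw":0.09,"travel":[0,0,0],"turn":-5.5}
    - {"jaw":0.09,"travel":[0,0,0],"turn":-5.5}
    - {"jaw":0.09,"travel":[0,0,0],"turn":-5.5}
    - {"jaw":0.09,"travel":[0,0,0],"turn":-5.5}

```text
time_s: 0.57
ee_pos: [0.3049, 0.6299, 0.2136]
ee_rot: [0.053, -3.141, 0.001]
ft_force: [-1.0, 0.7, 0.1]
opening: 0.0902
finger_force: 0.0
```

Request:
step_arm:
  moves:
    - {"jaw":0.09,"travel":[-0.012,-0.034,0],"turn":0}
    - {"jaw":0.09,"travel":[-0.012,-0.034,0],"turn":0}
    - {"jaw":0.09,"travel":[-0.012,-0.034,0],"turn":0}
    - {"jaw":0.09,"travel":[-0.012,-0.034,0],"turn":0}
    - {"jaw":0.09,"travel":[-0.012,-0.034,0],"turn":0}

```text
time_s: 0.98
ee_pos: [0.3701, 0.4603, 0.2137]
ee_rot: [0.046, -3.141, 0.0]
ft_force: [0.4, 0.5, 0.3]
opening: 0.0899
finger_force: 0.0
```

Request:
step_arm:
  moves:
    - {"jaw":0.09,"travel":[-0.012,-0.034,0],"turn":0}
    - {"jaw":0.09,"travel":[-0.012,-0.034,0],"turn":0}
    - {"jaw":0.09,"travel":[-0.012,-0.034,0],"turn":0}
    - {"jaw":0.09,"travel":[-0.012,-0.034,0],"turn":0}
    - {"jaw":0.09,"travel":[-0.012,-0.034,0],"turn":0}

```text
time_s: 1.4
ee_pos: [0.435, 0.292, 0.2139]
ee_rot: [0.046, -3.141, 0.0]
ft_force: [1.2, 0.3, 0.8]
opening: 0.0899
finger_force: 0.0
```

Request:
step_arm:
  moves:
    - {"jaw":0.09,"travel":[-0.012,-0.034,0],"turn":0}
    - {"jaw":0.09,"travel":[-0.012,-0.034,0],"turn":0}
    - {"jaw":0.09,"travel":[-0.012,-0.034,0],"turn":0}
    - {"jaw":0.09,"travel":[-0.012,-0.034,0],"turn":0}
    - {"jaw":0.09,"travel":[-0.012,-0.034,0],"turn":0}

```text
time_s: 1.82
ee_pos: [0.5, 0.1238, 0.214]
ee_rot: [-0.046, 3.141, 0.0]
ft_force: [0.2, 0.4, 0.0]
opening: 0.0902
finger_force: 0.0
```

Request:
step_arm:
  moves:
    - {"jaw":0.09,"travel":[-0.012,-0.034,0],"turn":0}
    - {"jaw":0.09,"travel":[-0.012,-0.034,0],"turn":0}
    - {"jaw":0.09,"travel":[-0.012,-0.034,0],"turn":0}
    - {"jaw":0.09,"travel":[-0.012,-0.034,0],"turn":0}
    - {"jaw":0.09,"travel":[-0.012,-0.034,0],"turn":0}

```text
time_s: 2.23
ee_pos: [0.5649, -0.0445, 0.2139]
ee_rot: [0.046, -3.141, -0.0]
ft_force: [1.1, 0.5, 0.3]
opening: 0.0901
finger_force: 0.0
```

Request:
step_arm:
  moves:
    - {"jaw":0.09,"travel":[0,-0.01,0],"turn":0}
    - {"jaw":0.09,"travel":[0,0,0],"turn":0}
    - {"jaw":0.09,"travel":[0,0,0],"turn":0}
    - {"jaw":0.09,"travel":[0,0,0],"turn":0}
    - {"jaw":0.09,"travel":[0,0,0],"turn":0}

```text
time_s: 2.65
ee_pos: [0.5646, -0.0514, 0.2139]
ee_rot: [0.048, -3.141, -0.0]
ft_force: [-0.2, 0.7, -0.2]
opening: 0.0901
finger_force: 0.0
```

Request:
step_arm:
  moves:
    - {"jaw":0.09,"travel":[-0.0113,-0.0313,0],"turn":0}
    - {"jaw":0.09,"travel":[-0.0113,-0.0313,0],"turn":0}
    - {"jaw":0.09,"travel":[-0.0113,-0.0313,0],"turn":0}
    - {"jaw":0.09,"travel":[-0.0113,-0.0313,0],"turn":0}
    - {"jaw":0.09,"travel":[-0.0113,-0.0313,0],"turn":0}

```text
time_s: 3.07
ee_pos: [0.6266, -0.2076, 0.2141]
ee_rot: [-0.048, 3.141, 0.0]
ft_force: [-0.0, 0.5, 0.4]
opening: 0.0895
finger_force: 0.0
```

Request:
step_arm:
  moves:
    - {"jaw":0.09,"travel":[0,0,0],"turn":0}
    - {"jaw":0.09,"travel":[0,0,0],"turn":0}
    - {"jaw":0.09,"travel":[0,0,0],"turn":0}
    - {"jaw":0.09,"travel":[0,0,0],"turn":0}
    - {"jaw":0.09,"travel":[0,0,0],"turn":0}

```text
time_s: 3.48
ee_pos: [0.6258, -0.2061, 0.214]
ee_rot: [0.048, -3.141, -0.0]
ft_force: [-0.0, 0.7, 0.5]
opening: 0.0901
finger_force: 0.0
```

```bash
cat >> h.py <<'E'
def wpose(s,f):
    T=np.eye(4);T[:3,:3]=Ro.from_rotvec(s["ee_rot"]).as_matrix();T[:3,3]=s["ee_pos"];return T@f["T_tool_cam"]
def wproj(s,f,X):
    q=np.linalg.inv(wpose(s,f))@np.r_[X,1];r=np.hypot(q[0],q[1]);th=np.arctan2(r,q[2])
    return np.array([f["cx"]+f["fx"]*th*q[0]/r,f["cy"]+f["fy"]*th*q[1]/r])
def wray(s,f,p,z):
    x,y=(p[0]-f["cx"])/f["fx"],(p[1]-f["cy"])/f["fy"];th=np.hypot(x,y)
    d=np.array([np.sin(th)*x/th,np.sin(th)*y/th,np.cos(th)]);C=wpose(s,f);d=C[:3,:3]@d
    return C[:3,3]+d*(z-C[2,3])/d[2]
def delta(s,X,yaw=None):
    R=Ro.from_rotvec(s["ee_rot"]).as_matrix();d=R.T@(np.array(X)-s["ee_pos"])
    print("tool delta",d.round(4),"tool-y angle",np.degrees(np.arctan2(R[1,1],R[0,1])).round(2))
E
python3 - <<'E'
from h import *
from cell import arm
s=arm.observe();f=arm.grab_frame("wrist");pickle.dump((s,f),open("w1.pkl","wb"))
cv2.imwrite("pics/w1.png",f["img"]);print(s["ee_pos"])
for n,X in dict(tF=(.6262,-.206,.103),tN=(.4395,-.1757,.103),jar=(.4118,-.3024,.108),c=(.5015,-.3865,.093)).items():print(n,wproj(s,f,np.array(X)))
E
```

```text
[ 0.62581404 -0.20609502  0.2140146 ]
tF [318.50233383 197.41873167]
tN [358.16052238   1.3541693 ]
jar [222.19367012 -24.60854897]
c [146.31003248  73.00817718]
```

View pics/w1.png

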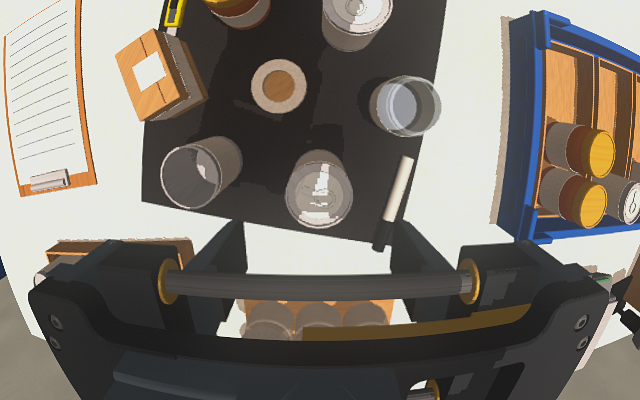

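The wrist view shows the sealed tin top with its ring pull at (319,197), where I predicted it, centred between the fingers. Carton top is centred near (150,75), which also agrees. Descend and grip.

Request:
step_arm:
  moves:
    - {"jaw":0.09,"travel":[0,0,0.036],"turn":0}
    - {"jaw":0.09,"travel":[0,0,0.036],"turn":0}
    - {"jaw":0.09,"travel":[0,0,0.036],"turn":0}
    - {"jaw":0.09,"travel":[0,0,0.036],"turn":0}
    - {"jaw":0.09,"travel":[0,0,0.025],"turn":0}

```text
time_s: 3.95
ee_pos: [0.6248, -0.2063, 0.0421]
ee_rot: [0.047, -3.139, -0.001]
ft_force: [-0.3, -0.4, -0.8]
opening: 0.09
finger_force: 0.0
```

Request:
step_arm:
  moves:
    - {"jaw":0.09,"travel":[0,0,0],"turn":0}
    - {"jaw":0.055,"travel":[0,0,0],"turn":0}
    - {"jaw":0.055,"travel":[0,0,0],"turn":0}
    - {"jaw":0.055,"travel":[0,0,0],"turn":0}
    - {"jaw":0.055,"travel":[0,0,0],"turn":0}
  force: 25

```text
time_s: 4.37
ee_pos: [0.6272, -0.2076, 0.047]
ee_rot: [-0.046, 3.139, -0.001]
ft_force: [-0.2, 3.5, 2.5]
opening: 0.0664
finger_force: 1.9
```

Request:
step_arm:
  moves:
    - {"jaw":0.055,"travel":[0,0,0],"turn":0}
    - {"jaw":0.055,"travel":[0,0,0],"turn":0}
    - {"jaw":0.055,"travel":[0,0,0],"turn":0}
    - {"jaw":0.055,"travel":[0,0,0],"turn":0}
    - {"jaw":0.055,"travel":[0,0,0],"turn":0}

```text
time_s: 4.78
ee_pos: [0.6272, -0.2076, 0.0469]
ee_rot: [-0.046, 3.139, -0.001]
ft_force: [-1.6, 3.2, 9.6]
opening: 0.0645
finger_force: 25.0
```

Request:
step_arm:
  moves:
    - {"jaw":0.055,"travel":[0,0,-0.015],"turn":0}
    - {"jaw":0.055,"travel":[0,0,-0.03],"turn":0}
    - {"jaw":0.055,"travel":[0,0,-0.035],"turn":0}
    - {"jaw":0.055,"travel":[0,0,-0.04],"turn":0}
    - {"jaw":0.055,"travel":[0,0,-0.035],"turn":0}

```text
time_s: 5.2
ee_pos: [0.6258, -0.2074, 0.2034]
ee_rot: [-0.046, 3.14, -0.001]
ft_force: [0.7, -0.7, -3.7]
opening: 0.065
finger_force: 25.0
```

```bash
python3 - <<'E'
from h import *
from cell import arm
s=arm.observe();print(s["ee_pos"],s["ft_force"],s["finger_force"],s["opening"])
delta(s,(.542,.2572,.2))
E
```

```text
[ 0.62583234 -0.20739006  0.20339431] [ 0.74110977 -0.71806473 -3.66580782] 24.999167919158936 0.06501335188563834
tool delta [0.0703 0.4668 0.0031] tool-y angle 91.67
```

Request:
step_arm:
  moves:
    - {"jaw":0.055,"travel":[0.002,0.015,0],"turn":0}
    - {"jaw":0.055,"travel":[0.005,0.03,0],"turn":0}
    - {"jaw":0.055,"travel":[0.005,0.036,0],"turn":0}
    - {"jaw":0.055,"travel":[0.006,0.038,0],"turn":0}
    - {"jaw":0.055,"travel":[0.006,0.038,0],"turn":0}

```text
time_s: 5.62
ee_pos: [0.5963, -0.0496, 0.2003]
ee_rot: [-0.045, 3.141, 0.0]
ft_force: [0.3, 0.5, -4.2]
opening: 0.0647
finger_force: 25.0
```

Request:
step_arm:
  moves:
    - {"jaw":0.055,"travel":[0.006,0.038,0],"turn":0}
    - {"jaw":0.055,"travel":[0.006,0.038,0],"turn":0}
    - {"jaw":0.055,"travel":[0.006,0.038,0],"turn":0}
    - {"jaw":0.055,"travel":[0.006,0.038,0],"turn":0}
    - {"jaw":0.055,"travel":[0.006,0.038,0],"turn":0}

```text
time_s: 6.03
ee_pos: [0.5607, 0.1397, 0.2004]
ee_rot: [-0.046, 3.141, -0.0]
ft_force: [0.8, 0.5, -3.9]
opening: 0.0645
finger_force: 25.0
```

Request:
step_arm:
  moves:
    - {"jaw":0.055,"travel":[0.006,0.038,0],"turn":0}
    - {"jaw":0.055,"travel":[0.006,0.036,0],"turn":0}
    - {"jaw":0.055,"travel":[0.003,0.03,0],"turn":0}
    - {"jaw":0.055,"travel":[0.001,0.014,0],"turn":0}
    - {"jaw":0.055,"travel":[0,0,0],"turn":0}

```text
time_s: 6.45
ee_pos: [0.5416, 0.2579, 0.2002]
ee_rot: [-0.05, 3.141, 0.001]
ft_force: [-0.1, 0.2, -4.1]
opening: 0.0647
finger_force: 25.0
```

```bash
python3 - <<'E'
from h import *
from cell import arm
s=arm.observe();delta(s,(.542,.2572,.2))
f=arm.grab_frame("wrist");pickle.dump((s,f),open("w2.pkl","wb"));cv2.imwrite("pics/w2.png",f["img"]);print(s["ee_pos"])
for n,X in dict(fixtin=(.6203,.2611,.112),jar2=(.5571,.1403,.117),tNL=(.4091,.3058,.048),tNR=(.4098,.1971,.048)).items():print(n,wproj(s,f,np.array(X)))
E
```

```text
tool delta [-0.0004 -0.0007  0.0002] tool-y angle 91.82
[0.54161221 0.25786483 0.20022899]
fixtin [319.11652926 281.41764227]
jar2 [190.83204442 217.61810159]
tNL [369.02641262  63.79457109]
tNR [263.53759688  61.40456596]
```

View pics/w2.png

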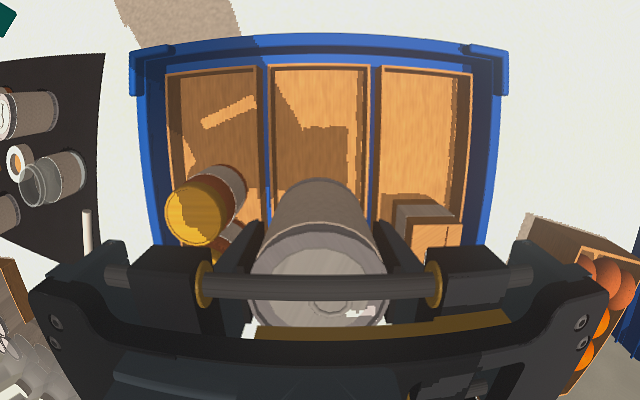

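Carton and jars stand in their cases. The tin case's near corners are at (268,66) and (370,66), so the held tin is centred across it. Lower.

Request:
step_arm:
  moves:
    - {"jaw":0.055,"travel":[0,0,0.025],"turn":0}
    - {"jaw":0.055,"travel":[0,0,0.036],"turn":0}
    - {"jaw":0.055,"travel":[0,0,0.036],"turn":0}
    - {"jaw":0.055,"travel":[0,0,0.027],"turn":0}
    - {"jaw":0.055,"travel":[0,0,0.014],"turn":0}

```text
time_s: 6.92
ee_pos: [0.5408, 0.2535, 0.0588]
ee_rot: [0.044, -3.138, 0.003]
ft_force: [-1.7, -0.9, -4.2]
opening: 0.0645
finger_force: 25.0
```

Request:
step_arm:
  moves:
    - {"jaw":0.055,"travel":[0,0,0.001],"turn":0}
    - {"jaw":0.055,"travel":[0,0,0.001],"turn":0}
    - {"jaw":0.055,"travel":[0,0,0.0],"turn":0}
    - {"jaw":0.055,"travel":[0,0,0],"turn":0}
    - {"jaw":0.055,"travel":[0,0,0],"turn":0}

```text
time_s: 7.33
ee_pos: [0.5434, 0.2557, 0.0615]
ee_rot: [-0.046, 3.139, 0.001]
ft_force: [1.0, 0.0, -3.5]
opening: 0.0647
finger_force: 25.0
```

Request:
step_arm:
  moves:
    - {"jaw":0.055,"travel":[0,0,0.001],"turn":0}
    - {"jaw":0.055,"travel":[0,0,0.001],"turn":0}
    - {"jaw":0.055,"travel":[0,0,0.001],"turn":0}
    - {"jaw":0.055,"travel":[0,0,0.001],"turn":0}
    - {"jaw":0.055,"travel":[0,0,0.0005],"turn":0}

```text
time_s: 7.75
ee_pos: [0.5426, 0.2554, 0.056]
ee_rot: [0.046, -3.141, 0.0]
ft_force: [-6.8, -2.7, 18.2]
opening: 0.0648
finger_force: 25.0
```

Request:
step_arm:
  moves:
    - {"jaw":0.055,"travel":[0,0,0.0005],"turn":0}
    - {"jaw":0.055,"travel":[0,0,0.0005],"turn":0}
    - {"jaw":0.055,"travel":[0,0,0],"turn":0}
    - {"jaw":0.055,"travel":[0,0,0],"turn":0}
    - {"jaw":0.055,"travel":[0,0,0],"turn":0}

```text
time_s: 8.17
ee_pos: [0.5427, 0.2555, 0.0559]
ee_rot: [0.046, -3.141, 0.0]
ft_force: [-10.7, -3.3, 25.9]
opening: 0.0648
finger_force: 25.0
```

Request:
step_arm:
  moves:
    - {"jaw":0.055,"travel":[0,0,-0.001],"turn":0}
    - {"jaw":0.055,"travel":[0,0,0],"turn":0}
    - {"jaw":0.085,"travel":[0,0,0],"turn":0}
    - {"jaw":0.085,"travel":[0,0,0],"turn":0}
    - {"jaw":0.085,"travel":[0,0,0],"turn":0}

```text
time_s: 8.58
ee_pos: [0.5426, 0.2554, 0.0554]
ee_rot: [-0.046, 3.141, 0.0]
ft_force: [0.1, -0.1, 0.3]
opening: 0.082
finger_force: 0.0
```

Request:
step_arm:
  moves:
    - {"jaw":0.085,"travel":[0,0,0],"turn":0}
    - {"jaw":0.085,"travel":[0,0,0],"turn":0}
    - {"jaw":0.085,"travel":[0,0,-0.02],"turn":0}
    - {"jaw":0.085,"travel":[0,0,-0.035],"turn":0}
    - {"jaw":0.09,"travel":[0,0,-0.04],"turn":0}

```text
time_s: 9.0
ee_pos: [0.5412, 0.2548, 0.1498]
ee_rot: [0.046, -3.138, 0.002]
ft_force: [0.4, -0.3, 0.4]
opening: 0.0884
finger_force: 0.0
```

```bash
python3 - <<'E'
from h import *
from cell import arm
s=arm.observe();print(s["ee_pos"],s["ft_force"]);delta(s,(.4395,-.1757,.2))
E
```

```text
[0.54121317 0.2547819  0.14980326] [ 0.36788073 -0.29540163  0.36231829]
tool delta [ 0.1144 -0.4274 -0.0492] tool-y angle 91.67
```

Request:
step_arm:
  moves:
    - {"jaw":0.09,"travel":[0.004,-0.015,-0.02],"turn":0}
    - {"jaw":0.09,"travel":[0.008,-0.03,-0.015],"turn":0}
    - {"jaw":0.09,"travel":[0.01,-0.037,-0.01],"turn":0}
    - {"jaw":0.09,"travel":[0.01,-0.037,0],"turn":0}
    - {"jaw":0.09,"travel":[0.01,-0.037,0],"turn":0}

```text
time_s: 9.42
ee_pos: [0.5048, 0.097, 0.1962]
ee_rot: [-0.047, 3.14, 0.0]
ft_force: [1.0, -0.8, 0.1]
opening: 0.0898
finger_force: 0.0
```

Request:
step_arm:
  moves:
    - {"jaw":0.09,"travel":[0.01,-0.037,0],"turn":0}
    - {"jaw":0.09,"travel":[0.01,-0.037,0],"turn":0}
    - {"jaw":0.09,"travel":[0.01,-0.037,0],"turn":0}
    - {"jaw":0.09,"travel":[0.01,-0.037,0],"turn":0}
    - {"jaw":0.09,"travel":[0.01,-0.037,0],"turn":0}

```text
time_s: 9.83
ee_pos: [0.4597, -0.0898, 0.1956]
ee_rot: [-0.046, 3.141, -0.0]
ft_force: [1.1, 0.9, 0.4]
opening: 0.0898
finger_force: 0.0
```

Request:
step_arm:
  moves:
    - {"jaw":0.09,"travel":[0.01,-0.037,0],"turn":0}
    - {"jaw":0.09,"travel":[0.008,-0.03,0],"turn":0}
    - {"jaw":0.09,"travel":[0.003,-0.015,0],"turn":0}
    - {"jaw":0.09,"travel":[0,0,0],"turn":0}
    - {"jaw":0.09,"travel":[0,0,0],"turn":0}

```text
time_s: 10.25
ee_pos: [0.4417, -0.1713, 0.1954]
ee_rot: [0.043, -3.141, -0.0]
ft_force: [0.2, 0.6, 0.0]
opening: 0.09
finger_force: 0.0
```

```bash
python3 - <<'E'
from h import *
from cell import arm
s=arm.observe();print(s["ee_pos"],s["ft_force"]);delta(s,(.4395,-.1757,.2))
f=arm.grab_frame("wrist");pickle.dump((s,f),open("w3.pkl","wb"));cv2.imwrite("pics/w3.png",f["img"])
t=arm.grab_frame("top");pickle.dump(t,open("t3.pkl","wb"))
cv2.imwrite("pics/w3t.png",np.vstack([f["img"][:250],t["img"][60:240]]))
for n,X in dict(tN=(.4395,-.1757,.103)).items():print(n,wproj(s,f,np.array(X)))
E
```

```text
[ 0.4416993  -0.17128415  0.19540802] [0.19460586 0.57022336 0.03007149]
tool delta [ 0.0023 -0.0044 -0.0046] tool-y angle 91.56
tN [313.51816736 200.3441578 ]
```

View pics/w3t.png

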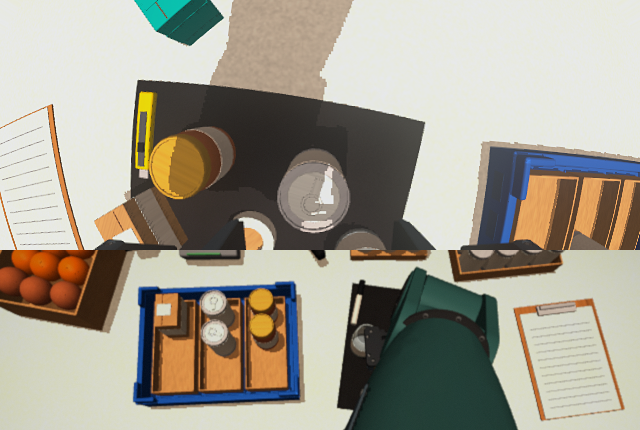

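The first tin stands in the tin case. The second sealed tin's top is at (313,197), about 3 px from prediction.

Request:
step_arm:
  moves:
    - {"jaw":0.09,"travel":[0.0035,-0.0045,0],"turn":0}
    - {"jaw":0.09,"travel":[0,0,0.03],"turn":0}
    - {"jaw":0.09,"travel":[0,0,0.04],"turn":0}
    - {"jaw":0.09,"travel":[0,0,0.04],"turn":0}
    - {"jaw":0.09,"travel":[0,0,0.03],"turn":0}

```text
time_s: 10.77
ee_pos: [0.4378, -0.1744, 0.0532]
ee_rot: [0.048, -3.141, -0.0]
ft_force: [-0.2, 0.5, -0.0]
opening: 0.0903
finger_force: 0.0
```

Request:
step_arm:
  moves:
    - {"jaw":0.09,"travel":[0,0,0.01],"turn":0}
    - {"jaw":0.09,"travel":[0,0,0],"turn":0}
    - {"jaw":0.055,"travel":[0,0,0],"turn":0}
    - {"jaw":0.055,"travel":[0,0,0],"turn":0}
    - {"jaw":0.055,"travel":[0,0,0],"turn":0}
  force: 25

```text
time_s: 11.18
ee_pos: [0.4398, -0.1758, 0.0472]
ee_rot: [-0.046, 3.139, -0.002]
ft_force: [0.7, -0.5, 0.5]
opening: 0.0727
finger_force: 0.0
```

Request:
step_arm:
  moves:
    - {"jaw":0.055,"travel":[0,0,0],"turn":0}
    - {"jaw":0.055,"travel":[0,0,0],"turn":0}
    - {"jaw":0.055,"travel":[0,0,0],"turn":0}
    - {"jaw":0.055,"travel":[0,0,0],"turn":0}
    - {"jaw":0.055,"travel":[0,0,0],"turn":0}

```text
time_s: 11.6
ee_pos: [0.4395, -0.1758, 0.0468]
ee_rot: [-0.046, 3.139, -0.001]
ft_force: [-2.0, 0.1, 13.0]
opening: 0.0643
finger_force: 25.0
```

Request:
step_arm:
  moves:
    - {"jaw":0.055,"travel":[0,0,-0.015],"turn":0}
    - {"jaw":0.055,"travel":[0,0,-0.03],"turn":0}
    - {"jaw":0.055,"travel":[0,0,-0.035],"turn":0}
    - {"jaw":0.055,"travel":[0,0,-0.04],"turn":0}
    - {"jaw":0.055,"travel":[0,0,-0.035],"turn":0}

```text
time_s: 12.02
ee_pos: [0.4381, -0.1752, 0.2029]
ee_rot: [-0.046, 3.141, -0.0]
ft_force: [0.9, -0.5, -3.8]
opening: 0.0643
finger_force: 25.0
```

```bash
python3 - <<'E'
from h import *
from cell import arm
s=arm.observe();print(s["ee_pos"],s["ft_force"]);delta(s,(.467,.2545,.2))
E
```

```text
[ 0.43810164 -0.17518178  0.20289278] [ 0.87851239 -0.51890804 -3.83321379]
tool delta [-0.0414  0.4287  0.0028] tool-y angle 91.67
```

Request:
step_arm:
  moves:
    - {"jaw":0.055,"travel":[-0.003,0.015,0],"turn":0}
    - {"jaw":0.055,"travel":[-0.003,0.03,0],"turn":0}
    - {"jaw":0.055,"travel":[-0.003,0.037,0],"turn":0}
    - {"jaw":0.055,"travel":[-0.003,0.037,0],"turn":0}
    - {"jaw":0.055,"travel":[-0.003,0.037,0],"turn":0}

```text
time_s: 12.43
ee_pos: [0.4484, -0.0176, 0.2009]
ee_rot: [-0.044, 3.141, -0.0]
ft_force: [1.6, 0.7, -4.3]
opening: 0.0647
finger_force: 25.0
```

Request:
step_arm:
  moves:
    - {"jaw":0.055,"travel":[-0.003,0.037,0],"turn":0}
    - {"jaw":0.055,"travel":[-0.003,0.037,0],"turn":0}
    - {"jaw":0.055,"travel":[-0.003,0.037,0],"turn":0}
    - {"jaw":0.055,"travel":[-0.003,0.037,0],"turn":0}
    - {"jaw":0.055,"travel":[-0.003,0.037,0],"turn":0}

```text
time_s: 12.85
ee_pos: [0.4579, 0.1682, 0.2008]
ee_rot: [-0.046, 3.141, 0.0]
ft_force: [1.6, -0.5, -3.8]
opening: 0.0645
finger_force: 25.0
```

Request:
step_arm:
  moves:
    - {"jaw":0.055,"travel":[-0.004,0.037,0],"turn":0}
    - {"jaw":0.055,"travel":[-0.004,0.03,0],"turn":0}
    - {"jaw":0.055,"travel":[-0.003,0.02,0],"turn":0}
    - {"jaw":0.055,"travel":[0,0,0],"turn":0}
    - {"jaw":0.055,"travel":[0,0,0],"turn":0}

```text
time_s: 13.27
ee_pos: [0.4666, 0.2542, 0.2005]
ee_rot: [0.049, -3.141, 0.0]
ft_force: [0.3, -0.2, -4.6]
opening: 0.0646
finger_force: 25.0
```

```bash
python3 - <<'E'
from h import *
from cell import arm
s=arm.observe();print(s["ee_pos"],s["ft_force"]);delta(s,(.467,.2545,.2))
E
```

```text
[0.46660945 0.25424777 0.20051153] [ 0.28040655 -0.21103064 -4.59455475]
tool delta [-0.0004  0.0002  0.0005] tool-y angle 91.77
```

Request:
step_arm:
  moves:
    - {"jaw":0.055,"travel":[0,0,0.025],"turn":0}
    - {"jaw":0.055,"travel":[0,0,0.036],"turn":0}
    - {"jaw":0.055,"travel":[0,0,0.036],"turn":0}
    - {"jaw":0.055,"travel":[0,0,0.027],"turn":0}
    - {"jaw":0.055,"travel":[0,0,0.014],"turn":0}

```text
time_s: 13.68
ee_pos: [0.4651, 0.2516, 0.0595]
ee_rot: [0.044, -3.138, 0.003]
ft_force: [-1.7, -0.5, -3.9]
opening: 0.0644
finger_force: 25.0
```

Request:
step_arm:
  moves:
    - {"jaw":0.055,"travel":[0,0,0.001],"turn":0}
    - {"jaw":0.055,"travel":[0,0,0.001],"turn":0}
    - {"jaw":0.055,"travel":[0,0,0.001],"turn":0}
    - {"jaw":0.055,"travel":[0,0,0.001],"turn":0}
    - {"jaw":0.055,"travel":[0,0,0.001],"turn":0}

```text
time_s: 14.1
ee_pos: [0.4678, 0.2539, 0.0586]
ee_rot: [-0.046, 3.139, 0.001]
ft_force: [-0.1, 0.1, -3.6]
opening: 0.0649
finger_force: 25.0
```

Request:
step_arm:
  moves:
    - {"jaw":0.055,"travel":[0,0,0.001],"turn":0}
    - {"jaw":0.055,"travel":[0,0,0.001],"turn":0}
    - {"jaw":0.055,"travel":[0,0,0.0005],"turn":0}
    - {"jaw":0.055,"travel":[0,0,0],"turn":0}
    - {"jaw":0.055,"travel":[0,0,0],"turn":0}

```text
time_s: 14.52
ee_pos: [0.4673, 0.2538, 0.0558]
ee_rot: [-0.046, 3.141, 0.0]
ft_force: [-4.3, -2.9, 12.1]
opening: 0.0643
finger_force: 25.0
```

Request:
step_arm:
  moves:
    - {"jaw":0.055,"travel":[0,0,-0.0005],"turn":0}
    - {"jaw":0.085,"travel":[0,0,0],"turn":0}
    - {"jaw":0.085,"travel":[0,0,0],"turn":0}
    - {"jaw":0.085,"travel":[0,0,0],"turn":0}
    - {"jaw":0.085,"travel":[0,0,0],"turn":0}

```text
time_s: 14.93
ee_pos: [0.4672, 0.2537, 0.0555]
ee_rot: [-0.046, 3.141, 0.0]
ft_force: [-0.5, -0.3, -0.5]
opening: 0.0846
finger_force: 0.0
```

Request:
step_arm:
  moves:
    - {"jaw":0.085,"travel":[0,0,-0.015],"turn":0}
    - {"jaw":0.085,"travel":[0,0,-0.03],"turn":0}
    - {"jaw":0.085,"travel":[0,0,-0.035],"turn":0}
    - {"jaw":0.09,"travel":[0,0,-0.035],"turn":0}
    - {"jaw":0.09,"travel":[0,0,-0.03],"turn":0}

```text
time_s: 15.35
ee_pos: [0.4671, 0.2537, 0.2026]
ee_rot: [-0.046, 3.141, 0.001]
ft_force: [0.4, -0.3, 0.1]
opening: 0.0898
finger_force: 0.0
```

Request:
step_arm:
  moves:
    - {"jaw":0.09,"travel":[-0.006,-0.015,0],"turn":0}
    - {"jaw":0.09,"travel":[-0.006,-0.03,0],"turn":0}
    - {"jaw":0.09,"travel":[-0.006,-0.037,0],"turn":0}
    - {"jaw":0.09,"travel":[-0.006,-0.037,0],"turn":0}
    - {"jaw":0.09,"travel":[-0.006,-0.037,0],"turn":0}

```text
time_s: 15.77
ee_pos: [0.5016, 0.0972, 0.2006]
ee_rot: [-0.047, 3.141, 0.0]
ft_force: [0.5, 0.5, 0.3]
opening: 0.0902
finger_force: 0.0
```

Request:
step_arm:
  moves:
    - {"jaw":0.09,"travel":[0,-0.037,0],"turn":0}
    - {"jaw":0.09,"travel":[0,-0.037,0],"turn":0}
    - {"jaw":0.09,"travel":[0,-0.037,0],"turn":0}
    - {"jaw":0.09,"travel":[0.012,-0.037,0],"turn":0}
    - {"jaw":0.09,"travel":[0.012,-0.037,0],"turn":0}

```text
time_s: 16.18
ee_pos: [0.4826, -0.0888, 0.2005]
ee_rot: [-0.046, 3.141, -0.0]
ft_force: [0.1, -1.2, -0.5]
opening: 0.0898
finger_force: 0.0
```

Request:
step_arm:
  moves:
    - {"jaw":0.09,"travel":[0.012,-0.037,0],"turn":0}
    - {"jaw":0.09,"travel":[0.013,-0.037,0],"turn":0}
    - {"jaw":0.09,"travel":[0.013,-0.037,0],"turn":0}
    - {"jaw":0.09,"travel":[0.013,-0.037,0],"turn":0}
    - {"jaw":0.09,"travel":[0.013,-0.035,0],"turn":0}

```text
time_s: 16.6
ee_pos: [0.4234, -0.2737, 0.2006]
ee_rot: [-0.046, 3.141, -0.0]
ft_force: [1.3, -0.4, -0.4]
opening: 0.0902
finger_force: 0.0
```

Request:
step_arm:
  moves:
    - {"jaw":0.09,"travel":[0.013,-0.03,0],"turn":0}
    - {"jaw":0.09,"travel":[0,0,0],"turn":0}
    - {"jaw":0.09,"travel":[0,0,0],"turn":0}
    - {"jaw":0.09,"travel":[0,0,0],"turn":0}
    - {"jaw":0.09,"travel":[0,0,0],"turn":0}

```text
time_s: 17.02
ee_pos: [0.4125, -0.3013, 0.2004]
ee_rot: [0.047, -3.141, -0.0]
ft_force: [-0.2, 1.4, -0.2]
opening: 0.09
finger_force: 0.0
```

```bash
python3 - <<'E'
from h import *
from cell import arm
s=arm.observe();print(s["ee_pos"],s["ft_force"]);delta(s,(.4118,-.3024,.2))
f=arm.grab_frame("wrist");pickle.dump((s,f),open("w4.pkl","wb"))
t=arm.grab_frame("top");pickle.dump(t,open("t4.pkl","wb"))
cv2.imwrite("pics/w4t.png",np.vstack([f["img"][:280],t["img"][60:240]]))
for n,X in dict(j=(.4118,-.3024,.108),c=(.5015,-.3865,.093)).items():print(n,wproj(s,f,np.array(X)))
h=cv2.cvtColor(f["img"],cv2.COLOR_BGR2HSV);m=cv2.inRange(h,(15,150,60),(27,255,255));k,l,st,ce=cv2.connectedComponentsWithStats(m)
for i in range(1,k):
    if st[i,4]>400:print(st[i],ce[i],wray(s,f,(st[i,0]+st[i,2]/2,st[i,1]+st[i,3]/2),.108))
E
```

```text
[ 0.4124772  -0.30128711  0.2003677 ] [-0.18364594  1.4405115  -0.17435644]
tool delta [ 0.0007 -0.0011  0.0004] tool-y angle 91.72
j [317.17802716 202.10077658]
c [235.65827639 276.17360171]
[ 229  109   27   84 1044] [242.51532567 145.35249042] [ 0.36736044 -0.36871562  0.108     ]
[ 284  165   66   67 3517] [316.44782485 198.11998863] [ 0.4084716  -0.30265487  0.108     ]
[ 302  304  229   37 3033] [417.76491922 326.42927794] [ 0.54932871 -0.18761378  0.108     ]
```

View pics/w4t.png

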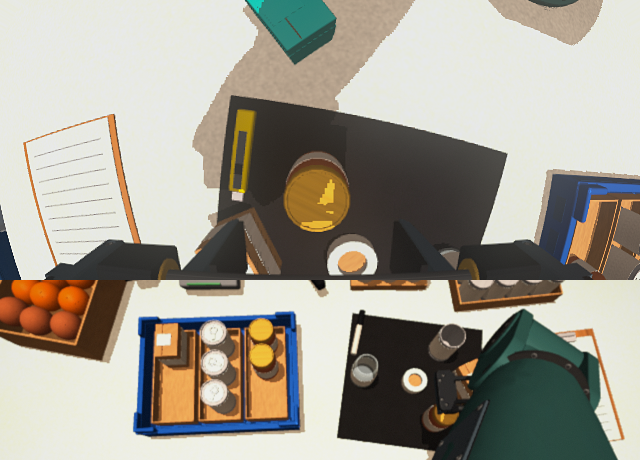

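Both tins stand in the tin case (top view). The jar's brass lid is at (317,198), with the carton clear to the left and the tape roll at (352,258). Grip the jar.

Request:
step_arm:
  moves:
    - {"jaw":0.09,"travel":[0.003,-0.001,0.015],"turn":0}
    - {"jaw":0.085,"travel":[0,0,0.033],"turn":0}
    - {"jaw":0.085,"travel":[0,0,0.04],"turn":0}
    - {"jaw":0.085,"travel":[0,0,0.037],"turn":0}
    - {"jaw":0.085,"travel":[0,0,0.025],"turn":0}

```text
time_s: 17.53
ee_pos: [0.4086, -0.3017, 0.0477]
ee_rot: [0.048, -3.14, -0.002]
ft_force: [-0.2, -0.0, -0.3]
opening: 0.0852
finger_force: 0.0
```

Request:
step_arm:
  moves:
    - {"jaw":0.085,"travel":[0,0,0.008],"turn":0}
    - {"jaw":0.085,"travel":[0,0,0],"turn":0}
    - {"jaw":0.055,"travel":[0,0,0],"turn":0}
    - {"jaw":0.055,"travel":[0,0,0],"turn":0}
    - {"jaw":0.055,"travel":[0,0,0],"turn":0}
  force: 25

```text
time_s: 17.95
ee_pos: [0.4103, -0.3039, 0.0441]
ee_rot: [-0.046, 3.139, -0.003]
ft_force: [-0.0, 0.6, 0.2]
opening: 0.068
finger_force: 0.0
```

Request:
step_arm:
  moves:
    - {"jaw":0.055,"travel":[0,0,0],"turn":0}
    - {"jaw":0.055,"travel":[0,0,0],"turn":0}
    - {"jaw":0.055,"travel":[0,0,0],"turn":0}
    - {"jaw":0.055,"travel":[0,0,0],"turn":0}
    - {"jaw":0.055,"travel":[0,0,0],"turn":0}

```text
time_s: 18.37
ee_pos: [0.4101, -0.3038, 0.044]
ee_rot: [-0.046, 3.14, -0.002]
ft_force: [-1.1, 3.8, 12.4]
opening: 0.0634
finger_force: 25.0
```

Request:
step_arm:
  moves:
    - {"jaw":0.055,"travel":[0,0,-0.015],"turn":0}
    - {"jaw":0.055,"travel":[0,0,-0.03],"turn":0}
    - {"jaw":0.055,"travel":[0,0,-0.037],"turn":0}
    - {"jaw":0.055,"travel":[0,0,-0.04],"turn":0}
    - {"jaw":0.055,"travel":[0,0,-0.036],"turn":0}

```text
time_s: 18.78
ee_pos: [0.4089, -0.303, 0.203]
ee_rot: [-0.046, 3.141, -0.001]
ft_force: [1.3, -1.7, -4.0]
opening: 0.0636
finger_force: 25.0
```

```bash
python3 - <<'E'
from h import *
from cell import arm
s=arm.observe();print(s["ee_pos"],s["ft_force"]);delta(s,(.4735,.1375,.2))
E
```

```text
[ 0.40890825 -0.30303292  0.2030243 ] [ 1.25372679 -1.684841   -4.01082137]
tool delta [-0.0774  0.4385  0.0029] tool-y angle 91.67
```

Request:
step_arm:
  moves:
    - {"jaw":0.055,"travel":[-0.008,0.015,0],"turn":0}
    - {"jaw":0.055,"travel":[-0.009,0.03,0],"turn":0}
    - {"jaw":0.055,"travel":[-0.009,0.037,0],"turn":0}
    - {"jaw":0.055,"travel":[-0.009,0.037,0],"turn":0}
    - {"jaw":0.055,"travel":[-0.008,0.037,0],"turn":0}

```text
time_s: 19.2
ee_pos: [0.4475, -0.1446, 0.2011]
ee_rot: [-0.044, 3.14, -0.001]
ft_force: [1.1, -0.4, -4.1]
opening: 0.0637
finger_force: 25.0
```

Request:
step_arm:
  moves:
    - {"jaw":0.055,"travel":[-0.008,0.037,0],"turn":0}
    - {"jaw":0.055,"travel":[-0.008,0.037,0],"turn":0}
    - {"jaw":0.055,"travel":[-0.008,0.037,0],"turn":0}
    - {"jaw":0.055,"travel":[-0.005,0.037,0],"turn":0}
    - {"jaw":0.055,"travel":[-0.003,0.037,0],"turn":0}

```text
time_s: 19.62
ee_pos: [0.4742, 0.0416, 0.2011]
ee_rot: [-0.046, 3.14, 0.0]
ft_force: [1.5, 0.2, -2.9]
opening: 0.0636
finger_force: 25.0
```

Request:
step_arm:
  moves:
    - {"jaw":0.055,"travel":[-0.002,0.037,0],"turn":0}
    - {"jaw":0.055,"travel":[0,0.035,0],"turn":0}
    - {"jaw":0.055,"travel":[0,0.025,0],"turn":0}
    - {"jaw":0.055,"travel":[0,0,0],"turn":0}
    - {"jaw":0.055,"travel":[0,0,0],"turn":0}

```text
time_s: 20.03
ee_pos: [0.4731, 0.1377, 0.2008]
ee_rot: [-0.05, 3.141, -0.0]
ft_force: [-0.5, -0.4, -4.4]
opening: 0.0637
finger_force: 25.0
```

```bash
python3 - <<'E'
from h import *
from cell import arm
s=arm.observe();print(s["ee_pos"],s["ft_force"]);delta(s,(.4735,.1375,.2))
f=arm.grab_frame("wrist");cv2.imwrite("pics/w5.png",f["img"][:340])
E
```

```text
[0.4730875  0.13772613 0.20078048] [-0.52634557 -0.4169499  -4.41774473]
tool delta [-0.0004 -0.0002  0.0008] tool-y angle 91.81
```

View pics/w5.png

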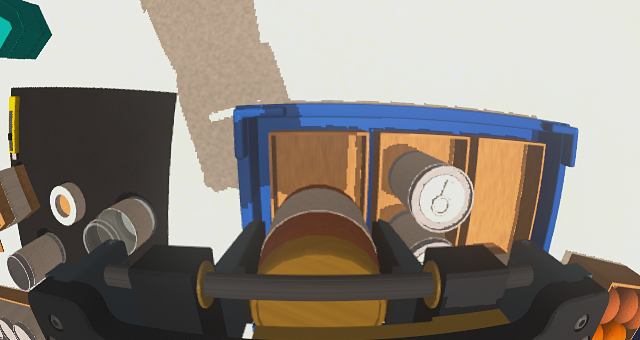

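The jar is over the jar case, centred between the walls at columns 270–366. Lower.

Request:
step_arm:
  moves:
    - {"jaw":0.055,"travel":[0,0,0.025],"turn":0}
    - {"jaw":0.055,"travel":[0,0,0.037],"turn":0}
    - {"jaw":0.055,"travel":[0,0,0.037],"turn":0}
    - {"jaw":0.055,"travel":[0,0,0.027],"turn":0}
    - {"jaw":0.055,"travel":[0,0,0.015],"turn":0}

```text
time_s: 20.5
ee_pos: [0.4718, 0.1351, 0.0567]
ee_rot: [0.043, -3.138, 0.001]
ft_force: [-0.4, -0.4, -4.9]
opening: 0.0636
finger_force: 25.0
```

Request:
step_arm:
  moves:
    - {"jaw":0.055,"travel":[0,0,0.002],"turn":0}
    - {"jaw":0.055,"travel":[0,0,0.001],"turn":0}
    - {"jaw":0.055,"travel":[0,0,0.001],"turn":0}
    - {"jaw":0.055,"travel":[0,0,0.001],"turn":0}
    - {"jaw":0.055,"travel":[0,0,0.0],"turn":0}

```text
time_s: 20.92
ee_pos: [0.4742, 0.1368, 0.0555]
ee_rot: [-0.045, 3.139, 0.001]
ft_force: [-0.3, -0.1, -4.2]
opening: 0.0638
finger_force: 25.0
```

Request:
step_arm:
  moves:
    - {"jaw":0.055,"travel":[0,0,0.001],"turn":0}
    - {"jaw":0.055,"travel":[0,0,0.001],"turn":0}
    - {"jaw":0.055,"travel":[0,0,0.0005],"turn":0}
    - {"jaw":0.055,"travel":[0,0,0],"turn":0}
    - {"jaw":0.055,"travel":[0,0,0],"turn":0}

```text
time_s: 21.33
ee_pos: [0.4739, 0.1369, 0.0529]
ee_rot: [-0.046, 3.141, 0.0]
ft_force: [-6.1, -1.7, 16.8]
opening: 0.0636
finger_force: 25.0
```

Request:
step_arm:
  moves:
    - {"jaw":0.055,"travel":[0,0,-0.0005],"turn":0}
    - {"jaw":0.078,"travel":[0,0,0],"turn":0}
    - {"jaw":0.078,"travel":[0,0,0],"turn":0}
    - {"jaw":0.078,"travel":[0,0,0],"turn":0}
    - {"jaw":0.078,"travel":[0,0,0],"turn":0}

```text
time_s: 21.75
ee_pos: [0.4735, 0.1368, 0.0525]
ee_rot: [-0.046, 3.141, 0.0]
ft_force: [0.0, -0.2, -0.5]
opening: 0.0779
finger_force: 0.0
```

Request:
step_arm:
  moves:
    - {"jaw":0.078,"travel":[0,0,-0.015],"turn":0}
    - {"jaw":0.078,"travel":[0,0,-0.03],"turn":0}
    - {"jaw":0.078,"travel":[0,0,-0.035],"turn":0}
    - {"jaw":0.085,"travel":[0,0,-0.037],"turn":0}
    - {"jaw":0.085,"travel":[0,0,-0.03],"turn":0}

```text
time_s: 22.17
ee_pos: [0.4736, 0.1368, 0.2018]
ee_rot: [-0.046, 3.14, 0.0]
ft_force: [0.9, 0.2, 0.6]
opening: 0.0846
finger_force: 0.0
```

Request:
step_arm:
  moves:
    - {"jaw":0.085,"travel":[-0.001,-0.02,0],"turn":0}
    - {"jaw":0.085,"travel":[-0.001,-0.034,0],"turn":0}
    - {"jaw":0.085,"travel":[-0.001,-0.037,0],"turn":0}
    - {"jaw":0.085,"travel":[-0.001,-0.037,0],"turn":0}
    - {"jaw":0.085,"travel":[-0.001,-0.037,0],"turn":0}

```text
time_s: 22.58
ee_pos: [0.483, -0.0295, 0.1996]
ee_rot: [-0.047, 3.141, -0.0]
ft_force: [0.9, -0.4, 0.1]
opening: 0.085
finger_force: 0.0
```

Request:
step_arm:
  moves:
    - {"jaw":0.085,"travel":[-0.001,-0.037,0],"turn":0}
    - {"jaw":0.085,"travel":[-0.001,-0.037,0],"turn":0}
    - {"jaw":0.085,"travel":[-0.001,-0.037,0],"turn":0}
    - {"jaw":0.085,"travel":[-0.001,-0.037,0],"turn":0}
    - {"jaw":0.085,"travel":[-0.001,-0.037,0],"turn":0}

```text
time_s: 23.0
ee_pos: [0.4933, -0.2147, 0.1995]
ee_rot: [-0.045, 3.141, -0.0]
ft_force: [1.9, 1.4, 0.5]
opening: 0.0852
finger_force: 0.0
```

Request:
step_arm:
  moves:
    - {"jaw":0.085,"travel":[-0.001,-0.037,0],"turn":0}
    - {"jaw":0.085,"travel":[-0.001,-0.037,0],"turn":0}
    - {"jaw":0.085,"travel":[0,-0.037,0],"turn":0}
    - {"jaw":0.085,"travel":[0,-0.037,0],"turn":0}
    - {"jaw":0.085,"travel":[0,-0.026,0],"turn":0}

```text
time_s: 23.42
ee_pos: [0.5005, -0.3896, 0.1994]
ee_rot: [-0.044, 3.141, -0.001]
ft_force: [0.1, 0.1, 0.0]
opening: 0.085
finger_force: 0.0
```

Request:
step_arm:
  moves:
    - {"jaw":0.085,"travel":[0,0,0],"turn":-6}
    - {"jaw":0.085,"travel":[0,0,0],"turn":-6}
    - {"jaw":0.085,"travel":[0,0,0],"turn":-6}
    - {"jaw":0.085,"travel":[0,0,0],"turn":-5.5}
    - {"jaw":0.085,"travel":[0,0,0],"turn":0}

```text
time_s: 23.83
ee_pos: [0.5006, -0.3867, 0.1992]
ee_rot: [0.691, -3.064, -0.0]
ft_force: [0.8, -0.2, 0.2]
opening: 0.0849
finger_force: 0.0
```

Request:
step_arm:
  moves:
    - {"jaw":0.085,"travel":[0,0,0],"turn":0}
    - {"jaw":0.085,"travel":[0,0,0],"turn":0}
    - {"jaw":0.085,"travel":[0,0,0],"turn":0}
    - {"jaw":0.085,"travel":[0,0,0],"turn":0}
    - {"jaw":0.085,"travel":[0,0,0],"turn":0}

```text
time_s: 24.25
ee_pos: [0.5007, -0.3866, 0.1994]
ee_rot: [0.683, -3.066, -0.0]
ft_force: [0.6, -0.7, -0.3]
opening: 0.0848
finger_force: 0.0
```

```bash
python3 - <<'E'
from h import *
from cell import arm
s=arm.observe();print(s["ee_pos"],s["ft_force"]);delta(s,(.5015,-.3865,.2))
f=arm.grab_frame("wrist");pickle.dump((s,f),open("w6.pkl","wb"))
t=arm.grab_frame("top")
cv2.imwrite("pics/w6t.png",np.vstack([f["img"][:280],t["img"][60:240]]))
print(wproj(s,f,np.array((.5015,-.3865,.093))))
E
```

```text
[ 0.50071011 -0.38660445  0.19943554] [ 0.57169677 -0.72038641 -0.26555702]
tool delta [-0.0008 -0.0002 -0.0006] tool-y angle 115.12
[317.59645351 199.13054743]
```

View pics/w6t.png

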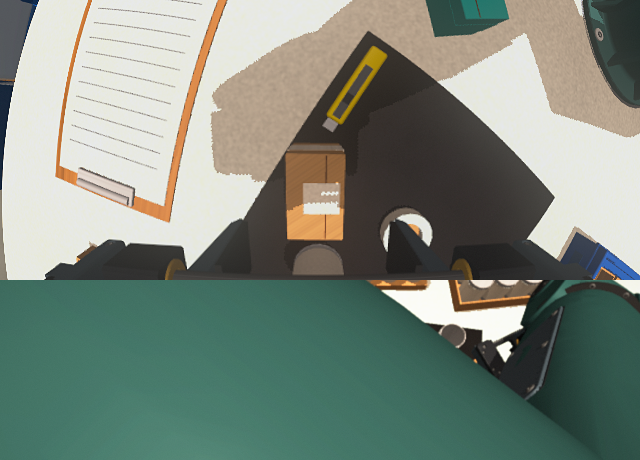

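The carton's top spans columns 286–345 and rows 152–240, square to the fingers and about 2 mm off centre. Grip it.

Request:
step_arm:
  moves:
    - {"jaw":0.085,"travel":[0.002,-0.001,0.015],"turn":0}
    - {"jaw":0.085,"travel":[0,0,0.033],"turn":0}
    - {"jaw":0.085,"travel":[0,0,0.04],"turn":0}
    - {"jaw":0.085,"travel":[0,0,0.036],"turn":0}
    - {"jaw":0.085,"travel":[0,0,0.025],"turn":0}

```text
time_s: 24.77
ee_pos: [0.4983, -0.3875, 0.0474]
ee_rot: [0.684, -3.065, -0.003]
ft_force: [-0.6, -0.4, -0.7]
opening: 0.0849
finger_force: 0.0
```

Request:
step_arm:
  moves:
    - {"jaw":0.085,"travel":[0,0,0.008],"turn":0}
    - {"jaw":0.085,"travel":[0,0,0],"turn":0}
    - {"jaw":0.045,"travel":[0,0,0],"turn":0}
    - {"jaw":0.045,"travel":[0,0,0],"turn":0}
    - {"jaw":0.045,"travel":[0,0,0],"turn":0}
  force: 20

```text
time_s: 25.18
ee_pos: [0.5003, -0.3892, 0.0444]
ee_rot: [-0.684, 3.064, -0.004]
ft_force: [0.3, -0.5, -0.1]
opening: 0.0681
finger_force: 0.0
```

Request:
step_arm:
  moves:
    - {"jaw":0.045,"travel":[0,0,0],"turn":0}
    - {"jaw":0.045,"travel":[0,0,0],"turn":0}
    - {"jaw":0.045,"travel":[0,0,0],"turn":0}
    - {"jaw":0.045,"travel":[0,0,0],"turn":0}
    - {"jaw":0.045,"travel":[0,0,0],"turn":0}

```text
time_s: 25.6
ee_pos: [0.4999, -0.3889, 0.0436]
ee_rot: [-0.684, 3.065, -0.002]
ft_force: [-0.8, 0.5, 8.8]
opening: 0.055
finger_force: 20.0
```

Request:
step_arm:
  moves:
    - {"jaw":0.045,"travel":[0,0,-0.015],"turn":0}
    - {"jaw":0.045,"travel":[0,0,-0.03],"turn":0}
    - {"jaw":0.045,"travel":[0,0,-0.037],"turn":0}
    - {"jaw":0.045,"travel":[0,0,-0.04],"turn":0}
    - {"jaw":0.045,"travel":[0,0,-0.036],"turn":0}

```text
time_s: 26.02
ee_pos: [0.499, -0.3881, 0.2035]
ee_rot: [-0.684, 3.066, -0.0]
ft_force: [0.4, -0.4, -2.9]
opening: 0.0551
finger_force: 20.0
```

Request:
step_arm:
  moves:
    - {"jaw":0.045,"travel":[0,0,0],"turn":4}
    - {"jaw":0.045,"travel":[0,0,0],"turn":5}
    - {"jaw":0.045,"travel":[0,0,0],"turn":5}
    - {"jaw":0.045,"travel":[0,0,0],"turn":5}
    - {"jaw":0.045,"travel":[0,0,0],"turn":4.3}

```text
time_s: 26.43
ee_pos: [0.4991, -0.3882, 0.2015]
ee_rot: [-0.044, 3.141, -0.0]
ft_force: [-0.7, -0.0, -1.8]
opening: 0.0546
finger_force: 20.0
```

```bash
python3 - <<'E'
from h import *
from cell import arm
s=arm.observe();print(s["ee_pos"],s["ft_force"]);delta(s,(.487,.3735,.2))
E
```

```text
[ 0.49909713 -0.38815617  0.20149002] [-0.67531502 -0.03508991 -1.75068412]
tool delta [-0.0094  0.7617  0.0014] tool-y angle 91.62
```

Request:
step_arm:
  moves:
    - {"jaw":0.045,"travel":[-0.001,0.015,0],"turn":0}
    - {"jaw":0.045,"travel":[-0.001,0.03,0],"turn":0}
    - {"jaw":0.045,"travel":[-0.001,0.037,0],"turn":0}
    - {"jaw":0.045,"travel":[-0.001,0.037,0],"turn":0}
    - {"jaw":0.045,"travel":[-0.001,0.037,0],"turn":0}

```text
time_s: 26.85
ee_pos: [0.4984, -0.2301, 0.2009]
ee_rot: [0.054, -3.141, -0.0]
ft_force: [0.3, 0.1, -2.7]
opening: 0.0551
finger_force: 20.0
```

Request:
step_arm:
  moves:
    - {"jaw":0.045,"travel":[-0.001,0.037,0],"turn":0}
    - {"jaw":0.045,"travel":[-0.001,0.037,0],"turn":0}
    - {"jaw":0.045,"travel":[-0.001,0.037,0],"turn":0}
    - {"jaw":0.045,"travel":[-0.001,0.037,0],"turn":0}
    - {"jaw":0.045,"travel":[0,0.037,0],"turn":0}

```text
time_s: 27.27
ee_pos: [0.4963, -0.045, 0.2011]
ee_rot: [-0.055, 3.141, 0.0]
ft_force: [0.4, 0.1, -1.8]
opening: 0.0549
finger_force: 20.0
```

Request:
step_arm:
  moves:
    - {"jaw":0.045,"travel":[0,0.037,0],"turn":0}
    - {"jaw":0.045,"travel":[0,0.037,0],"turn":0}
    - {"jaw":0.045,"travel":[0,0.037,0],"turn":0}
    - {"jaw":0.045,"travel":[0,0.037,0],"turn":0}
    - {"jaw":0.045,"travel":[0,0.037,0],"turn":0}

```text
time_s: 27.68
ee_pos: [0.4899, 0.1398, 0.2012]
ee_rot: [-0.055, 3.141, 0.0]
ft_force: [1.2, 0.7, -2.5]
opening: 0.0548
finger_force: 20.0
```

Request:
step_arm:
  moves:
    - {"jaw":0.045,"travel":[0,0.037,0],"turn":0}
    - {"jaw":0.045,"travel":[0,0.037,0],"turn":0}
    - {"jaw":0.045,"travel":[0,0.037,0],"turn":0}
    - {"jaw":0.045,"travel":[0,0.037,0],"turn":0}
    - {"jaw":0.045,"travel":[0,0.037,0],"turn":0}

```text
time_s: 28.1
ee_pos: [0.4837, 0.3246, 0.2011]
ee_rot: [-0.055, 3.141, 0.0]
ft_force: [1.2, -0.5, -2.7]
opening: 0.0551
finger_force: 20.0
```

Request:
step_arm:
  moves:
    - {"jaw":0.045,"travel":[0,0.03,0],"turn":0}
    - {"jaw":0.045,"travel":[0,0.021,0],"turn":0}
    - {"jaw":0.045,"travel":[0,0,0],"turn":0}
    - {"jaw":0.045,"travel":[0,0,0],"turn":0}
    - {"jaw":0.045,"travel":[0,0,0],"turn":0}

```text
time_s: 28.52
ee_pos: [0.4827, 0.3731, 0.2006]
ee_rot: [0.054, -3.141, 0.001]
ft_force: [-0.4, -0.5, -2.2]
opening: 0.0547
finger_force: 20.0
```

```bash
python3 - <<'E'
from h import *
from cell import arm
s=arm.observe();print(s["ee_pos"],s["ft_force"]);delta(s,(.487,.3735,.2))
f=arm.grab_frame("wrist");cv2.imwrite("pics/w7.png",f["img"][:340])
E
```

```text
[0.48269327 0.37305804 0.20062606] [-0.39309486 -0.50246079 -2.18824201]
tool delta [-0.0043  0.0003  0.0006] tool-y angle 91.95
```

View pics/w7.png

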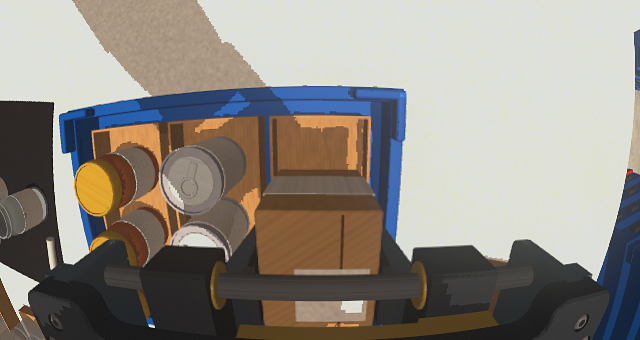

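The carton is centred over its case (walls at columns 270–370). Tins and jar are standing. Lower.

Request:
step_arm:
  moves:
    - {"jaw":0.045,"travel":[-0.003,0,0.025],"turn":0}
    - {"jaw":0.045,"travel":[0,0,0.037],"turn":0}
    - {"jaw":0.045,"travel":[0,0,0.037],"turn":0}
    - {"jaw":0.045,"travel":[0,0,0.027],"turn":0}
    - {"jaw":0.045,"travel":[0,0,0.015],"turn":0}

```text
time_s: 28.98
ee_pos: [0.4851, 0.3716, 0.0565]
ee_rot: [0.05, -3.138, 0.003]
ft_force: [0.5, 0.4, -2.5]
opening: 0.0548
finger_force: 20.0
```

Request:
step_arm:
  moves:
    - {"jaw":0.045,"travel":[0,0,0.002],"turn":0}
    - {"jaw":0.045,"travel":[0,0,0.001],"turn":0}
    - {"jaw":0.045,"travel":[0,0,0.001],"turn":0}
    - {"jaw":0.045,"travel":[0,0,0.001],"turn":0}
    - {"jaw":0.045,"travel":[0,0,0.0],"turn":0}

```text
time_s: 29.4
ee_pos: [0.4872, 0.374, 0.0558]
ee_rot: [-0.051, 3.139, 0.002]
ft_force: [-1.4, -0.0, -2.3]
opening: 0.0552
finger_force: 20.0
```

Request:
step_arm:
  moves:
    - {"jaw":0.045,"travel":[0,0,0.001],"turn":0}
    - {"jaw":0.045,"travel":[0,0,0.001],"turn":0}
    - {"jaw":0.045,"travel":[0,0,0],"turn":0}
    - {"jaw":0.045,"travel":[0,0,0],"turn":0}
    - {"jaw":0.045,"travel":[0,0,0],"turn":0}

```text
time_s: 29.82
ee_pos: [0.4865, 0.3736, 0.0526]
ee_rot: [-0.051, 3.141, 0.0]
ft_force: [-1.3, 0.5, 1.5]
opening: 0.0549
finger_force: 20.0
```

Request:
step_arm:
  moves:
    - {"jaw":0.07,"travel":[0,0,0],"turn":0}
    - {"jaw":0.07,"travel":[0,0,0],"turn":0}
    - {"jaw":0.07,"travel":[0,0,0],"turn":0}
    - {"jaw":0.07,"travel":[0,0,0],"turn":0}
    - {"jaw":0.07,"travel":[0,0,0],"turn":0}

```text
time_s: 30.23
ee_pos: [0.4865, 0.3736, 0.0525]
ee_rot: [-0.051, 3.141, 0.0]
ft_force: [-0.6, 1.0, -0.0]
opening: 0.07
finger_force: 0.0
```

Request:
step_arm:
  moves:
    - {"jaw":0.07,"travel":[0,0,-0.015],"turn":0}
    - {"jaw":0.07,"travel":[0,0,-0.03],"turn":0}
    - {"jaw":0.07,"travel":[0,0,-0.037],"turn":0}
    - {"jaw":0.07,"travel":[0,0,-0.04],"turn":0}
    - {"jaw":0.07,"travel":[0,0,-0.03],"turn":0}

```text
time_s: 30.65
ee_pos: [0.4868, 0.3739, 0.2087]
ee_rot: [-0.051, 3.139, 0.002]
ft_force: [0.5, 0.8, 0.3]
opening: 0.0699
finger_force: 0.0
```

Request:
step_arm:
  moves:
    - {"jaw":0.07,"travel":[0,0.02,0],"turn":0}
    - {"jaw":0.07,"travel":[0,0.037,0],"turn":0}
    - {"jaw":0.07,"travel":[0,0.037,0],"turn":0}
    - {"jaw":0.07,"travel":[0,0.037,0],"turn":0}
    - {"jaw":0.07,"travel":[0,0.037,0],"turn":0}

```text
time_s: 31.07
ee_pos: [0.4807, 0.5432, 0.206]
ee_rot: [-0.051, 3.141, 0.001]
ft_force: [0.5, 0.1, -0.6]
opening: 0.0701
finger_force: 0.0
```

Request:
step_arm:
  moves:
    - {"jaw":0.07,"travel":[0,0.037,0],"turn":0}
    - {"jaw":0.07,"travel":[0,0.03,0],"turn":0}
    - {"jaw":0.07,"travel":[0,0,0],"turn":0}
    - {"jaw":0.07,"travel":[0,0,0],"turn":0}
    - {"jaw":0.07,"travel":[0,0,0],"turn":0}

```text
time_s: 31.48
ee_pos: [0.4786, 0.6079, 0.2049]
ee_rot: [0.052, -3.141, 0.0]
ft_force: [-0.3, -0.6, 0.9]
opening: 0.07
finger_force: 0.0
```

```bash
python3 - <<'E'
from h import *
from cell import arm
s=arm.observe();print(s["ee_pos"],s["ft_force"])
t=arm.grab_frame("top")["img"][80:240,125:500];d=arm.grab_frame("side")["img"][60:300,190:520]
cv2.imwrite("pics/end.png",np.vstack([cv2.resize(t,(560,239)),cv2.resize(d,(560,350))]))
E
```

```text
[0.47862262 0.60791482 0.20493369] [-0.29428635 -0.63534371  0.94979959]
```

View pics/end.png

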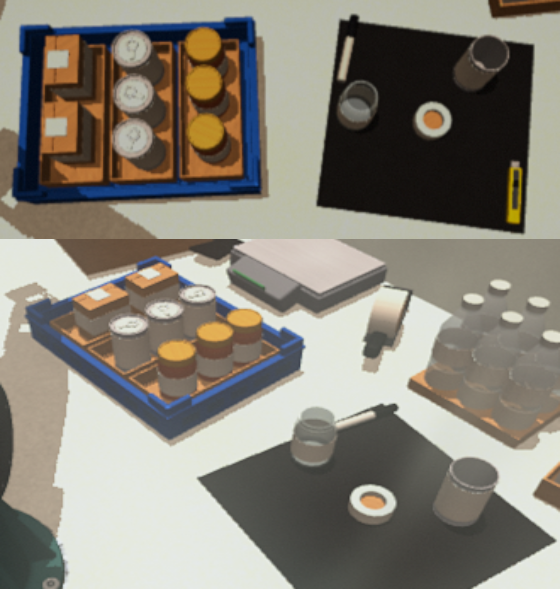

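All four groceries stand upright in their own cases. The empty tin and the open jar are still in place on the mat, and the arm is clear.

```bash
python3 -c "
from cell import arm
print(arm.hand_in())"
```

```text
the job is handed in; nothing more can be done
None
```

The job is handed in: both sealed tins, the lidded jar and the carton stand upright in their own cases, and the empty tin and the open jar are where they were on the mat.

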